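# Run a piston leak test from the control panel

## Task

Run a leak test on the piston that sits in the blue tester: push the yellow-framed guard down until it is fully shut, then press the raised, blue-marked end of the white rocker switch down until it is fully over (on), and last press the green button fully in and keep it held in: the program finishes while still holding it. Keep to that order, never press the red stop button, and lift or shift nothing else: the piston stays in its nest and the things lying about stay where they are.

Things in the scene. Friction and masses are not known exactly. Their poses are not given: they have to be found in the camera images.
- tester: Leak tester, fixed to the bench: open-topped blue box 170 (x) x 150 (y) x 75 mm high, with a black nest ring on its floor. Origin: centre of its underside; x points away from its front, z up. It stands to the left or the right of the panel and is turned by up to 0.3 rad.
- guard (a joint): Hinge of the tester's guard, rad: 0 = shut, lying level on the box; grows as the free front edge rises. Starts 0.45 to 0.8, range 0 to 1.2. It is stiff and stays where it is left; pushing it down at the pad takes about 1 to 3 N. The guard is a flat yellow frame with a clear window, 178 mm (hinge to front edge) x 150 mm x 6 mm.
- guard_pad (a point): Middle of the top face of the black rubber pad (30 x 70 mm, 3 mm high) near the guard's free front edge; 156 mm from the hinge. The point's frame tilts with the guard. With the guard shut it is 86 mm above the bench.
- guard_hinge (a point): Middle of the guard's hinge axis, along the upper edge of the tester's far side, 77 mm above the bench; the axis is the tester's y. The pad point is 156 mm towards the front and 9 mm above the line of the guard's underside through this point.
- panel: Control panel, fixed: grey box 110 (x) x 205 (y) x 55 mm high with an aluminium face on top. Origin: centre of its underside; x points away from its front. Three stations stand in a row along its y at 0 and +-60 mm: green button, red button, rocker switch, in any order.
- green_top (a point): Centre of the top face of the green push button (round, 36 mm diameter, in a round black housing of 52 mm diameter and 12 mm height). Out, it is 78 mm above the bench, 7 mm proud of its housing; fully in, flush with it. It is pressed straight down; this point moves with it.
- green (a joint): Travel of the green button, m: 0 = out, 0.007 = fully in (stop). Spring return, about 5 N fully in.
- green_base: Black housing of the green button; origin: centre of its underside, 55 mm above the bench.
- red_top (a point): Centre of the top face of the red stop button, of the same size as the green one. Not to be pressed.
- red (a joint): Travel of the red stop button, m: 0 = out, 0.007 = fully in; spring return.
- rocker_base: Black base of the rocker switch, 78 x 46 mm; origin: centre of its underside, 55 mm above the bench. The rocker's pivot is 22 mm above it, along its y.
- rocker (a joint): Angle of the white rocker (66 mm long along the base's x, 34 mm wide, 10 mm thick), rad: 0 = off (far end up), 0.5 = on (far end down, at its stop). No spring: it stays where it is left; turning takes about 2 to 3 N at the marked end.
- rocker_on_end (a point): Centre of the top face of the rocker's blue-marked far end, 22 mm from the pivot; it is raised when off (87 mm above the bench) and goes down about 11 mm when switched on.
- piston: Grey piston, 83 mm diameter, 50 mm high, loose in the tester's nest; origin: centre of its underside.
- hammer: Ball-peen hammer, 291 mm long, lying at the front edge of the bench, before the tester or the panel.
- bolt: Steel bolt, 58 mm long, lying at the front of the bench.
- nut: Dark hexagon nut, 27 mm, lying at the front of the bench.
- tape_roll: Yellow tape roll, 93 mm, lying flat at the back.
- screwdriver: Yellow-handled screwdriver, 230 mm, lying at the left.
- mug: Cream enamel mug, 76 mm high, at the left.

How it is judged (in metres and radians):
On the way, in this order (a step that is already met when the one before it is completed fails the run):
1. the guard is pushed fully shut (value of joint guard below 0.04 rad), for 0.2 s.
2. then the rocker is switched fully on (value of joint rocker above 0.4 rad and value of joint guard below 0.04 rad), for 0.1 s.
3. then the green button is pressed in (all of step 2 and value of joint green above 0.0045 m), for 0.2 s.
At the end, for the whole second after the job is handed in: The fingers hold the green button at least 4.5 mm in (of 7) with more than 1 N; the guard is shut to within 0.04 rad; the rocker is on (over 0.40 of 0.5 rad); the red button is out; the piston and the loose things are within 30 mm of where they started (all of step 3 and contact force between the fingers and green_base above 1 N and value of joint red below 0.002 m and distance of each of piston, hammer, bolt, nut, tape_roll, screwdriver, mug from where it was at the start of the episode below 0.03 m); the arm keeps its last pose, push and grip.
It fails at once if the red stop button is pressed (over 2.5 mm) (value of joint red above 0.0025 m).
It fails at once if the rocker is switched on while the guard is open (value of joint rocker above 0.3 rad and value of joint guard above 0.08 rad).
It fails at once if the green button is pressed while the rocker is off or the guard is open (value of joint green above 0.003 m and (value of joint rocker below 0.3 rad or value of joint guard above 0.08 rad)).
It fails at once if the piston or a loose thing is lifted or shifted by more than 30 mm (distance of any of piston, hammer, bolt, nut, tape_roll, screwdriver, mug from where it was at the start of the episode above 0.03 m).
It also fails if it takes over 42 s, if anything falls off the work surface, if the arm or the gripper's body presses on something with over 40 N, if the wrist force passes 120 N, or if a joint passes its speed limit or range.

## Robot

A 6-joint arm with a two-finger parallel gripper is mounted at the origin on a cart in front of the work surface, level with it; the furniture and walls round the work are solid. World frame = base frame: x ahead of the robot, y to its left, z up, the work surface at z = 0. Lengths are in m, angles in degrees, forces in N, time in s.
With the tool pointing down it reaches from about 0.275 to 0.725 m from the base axis. Payload 5.6 kg.
Tool frame: the origin (TCP) lies at the very end of the fingers, on their centre line; the grasp point (between the pads) lies 19 mm behind it; z points along the fingers, y is the line along which they close (so a half turn about z gives the same grasp; the last joint's range is limited). The gripper opens to 85 mm and grips with 20 to 120 N. Pads are 22 mm wide; open, the fingers measure 114 mm over their backs; the gripper's body (76 mm by 85 mm) begins 54 mm behind the grasp point. The pads swing forward as they close: fully open they stand 13 mm farther back than shut.
Start: joints at [-49.87, 14.616, 6.199, 0, -81.583, -16.306], TCP at [0.222, -0.503, 0.231] pointing down, gripper open.
Joint ranges: [-168.99, 168.99], [-69.2, 112.95], [-62.41, 85.93], [-164.36, 98.24], [-168.68, -3.75], [-174.98, 174.98]. Speed limits (degrees/s): [147.25, 147.25, 180, 180, 180, 180].

## Interface

Orientations are given as a 3x3 rotation matrix whose columns are the frame's x, y, z axes.
In Python, from plant import bot, camrig, status gives the robot as it stands (bot), with the cameras (camrig) and the readings (status).
- The arm moves only by the shell command python3 steer.py 'ROWS' [OPENING] [FORCE]. ROWS is a JSON list of rows, 1 to 5 of them, each of 4 numbers: dx, dy, dz in m, then a turn about the tool's z in degrees; each row shifts and turns the commanded pose from where the row before left it, along the tool's axes as they then stand; what a row does not reach is not made up. A row lasts 1/8 s, in which the tool goes at most 0.0625 m and 10.7 degrees, less where a joint would pass 70% of its speed; a pose out of reach is approached as far as the arm can. OPENING is the opening from 0.0 (shut) to 1.0 (fully open), set as the command begins (- or left out keeps the last). The fingers move at their own pace and stop on an object; FORCE is the grip in N (left out, the last holds). Time passes only in rows, so rows that do not move let the fingers close. It prints the time, the measured TCP pose, the force, the opening and the grip force at its end.
- status.state(): the state, without advancing time (a new reading comes with each control period).
- camrig.read_camera(name): name is "side" or "top"; returns the picture (480x640x3 uint8, red, green, blue); there is no depth.
- camrig.camera_params(name): a dict with "camera_matrix" (3x3 intrinsics, pixels), "T" (4x4, takes a point from camera to world coordinates). Camera axes: x right, y down, z forward; pixel columns grow to the right and rows downward; lengths in m; the calibration is good to about 2 mm. A picture is of the moment at which its call begins. camera_params takes no time and is no camera call.
- bot.hand_in(): hands the job in; it is judged then, once.
The state is a dict: "t": time; "q": joint angles; "qvel": joint speeds; "joint_torque": joint torques, N m; "eef_pos": TCP position; "eef_rot": TCP orientation; "force": force on the tool from outside, world axes, zero at the start; "moment": the same for the moment, N m; "gripper_width": opening from 0.0 (shut) to 1.0 (fully open); "grasp_force": force on a finger pad.
Only numpy, scipy, OpenCV 4.12 (cv2) and the standard library are available. Lean on these libraries where they do the work, as an engineer would, in place of code of your own. Each camera call takes 0.05 s, during which the arm holds its last target. There are 200 camera calls.

## Working session

There is one attempt and no reset: what is moved stays moved. The work goes in short steps, Python scripts to look and compute and a shell command to move; the robot and the scene stay as the last step left them, time stands still between calls to the robot, and variables do not carry over. Pictures are saved under pics/ and viewed, at most 10 in all, crops included, and the job is handed in when it is done.

```bash
ls; mkdir -p pics; python3 - <<'E'
from plant import bot, camrig, status
import cv2
for n in("top","side"):
    cv2.imwrite(f"pics/{n}0.png",camrig.read_camera(n)[:,:,::-1]); p=camrig.camera_params(n); print(n,p["camera_matrix"],p["T"])
s=status.state();print(s["t"],s["eef_pos"],s["eef_rot"],s["force"],s["gripper_width"])
E
```

```text
pics
plant.py
steer.py
top [[523.46587121   0.         316.18590457]
 [  0.         523.46587121 246.42509285]
 [  0.           0.           1.        ]] [[ 0.00603767 -0.98456637  0.17490741  0.32432053]
 [-0.99989691 -0.00822276 -0.01177083  0.07039488]
 [ 0.01302738 -0.17481831 -0.98451452  1.5610532 ]
 [ 0.          0.          0.          1.        ]]
side [[563.59699814   0.         322.32607714]
 [  0.         563.59699814 232.08894242]
 [  0.           0.           1.        ]] [[ 0.92762055 -0.18765187  0.32296576  0.1589682 ]
 [-0.37295146 -0.41745459  0.82863676 -1.03918796]
 [-0.0206717  -0.88911104 -0.45722449  0.68518906]
 [ 0.          0.          0.          1.        ]]
0.1 [ 0.22200277 -0.50271077  0.23048956] [[-9.14825561e-01 -4.03848498e-01 -7.64138761e-04]
 [-4.03849212e-01  9.14824314e-01  1.51293548e-03]
 [ 8.80559961e-05  1.69266889e-03 -9.99998564e-01]] [ 0.51930772  0.15307118 -1.05114462] 1.0004873645432697
```

View pics/top0.png

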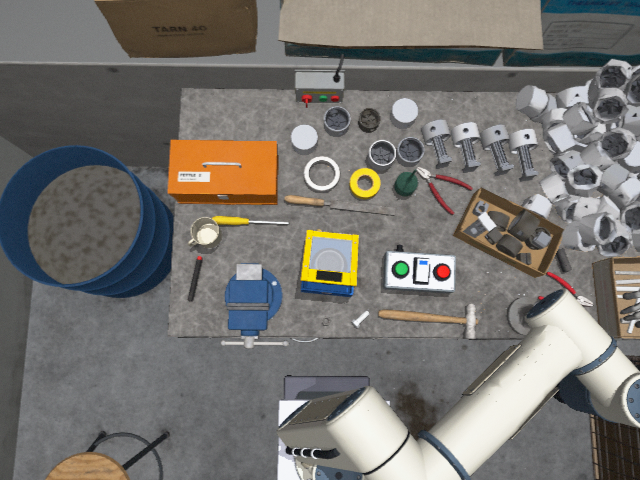

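View pics/side0.png

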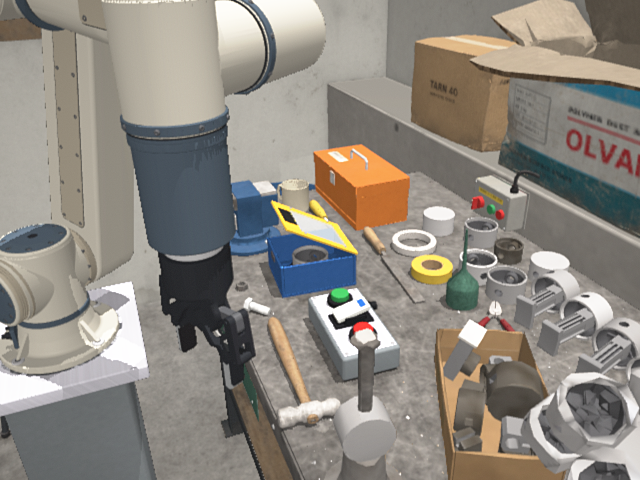

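The top view shows the tester at about (330,262), green at (401,269), the rocker at (422,270) and red at (443,271). The hammer, bolt and nut lie in front. I'll take a zoomed crop of each view.

```bash
python3 - <<'E'
import cv2,numpy as np
a=cv2.imread("pics/top0.png")[222:302,295:465];b=cv2.imread("pics/side0.png")[190:380,255:405]
a=cv2.resize(a,None,fx=4.5,fy=4.5,interpolation=cv2.INTER_CUBIC)
b=cv2.resize(b,None,fx=3,fy=3,interpolation=cv2.INTER_CUBIC)
cv2.imwrite("pics/a.png",a);cv2.imwrite("pics/b.png",b)
E
cat > h.py <<'E'
import numpy as np
from plant import bot, camrig, status
P={n:camrig.camera_params(n) for n in("top","side")}
def at(n,u,v,z):
    "world point on pixel ray at height z"
    K,T=P[n]["camera_matrix"],P[n]["T"]
    d=T[:3,:3]@np.linalg.solve(K,[u,v,1]); o=T[:3,3]
    return o+d*(z-o[2])/d[2]
def px(n,p):
    K,T=P[n]["camera_matrix"],P[n]["T"]
    c=K@(T[:3,:3].T@(np.asarray(p)-T[:3,3])); return c[:2]/c[2]
E
python3 - <<'E'
import cv2,numpy as np
from h import *
for n in("top","side"):
    im=cv2.imread(f"pics/{n}0.png"); h=cv2.cvtColor(im,cv2.COLOR_BGR2HSV)
    x0,y0,x1,y1=(295,222,465,302) if n=="top" else (255,190,405,380)
    for c,lo,hi,z in(("green",(50,120,60),(80,255,255),.078),("red",(0,170,90),(6,255,255),.078),("red2",(174,170,90),(180,255,255),.078),("blue",(100,80,60),(125,255,255),.087),("yellow",(22,150,100),(33,255,255),.1)):
        m=cv2.inRange(h,lo,hi); k=np.zeros_like(m);k[y0:y1,x0:x1]=m[y0:y1,x0:x1]
        N,_,s,ce=cv2.connectedComponentsWithStats(k)
        for i in range(1,N):
            if s[i,4]>8: print(n,c,s[i],ce[i].round(1),at(n,*ce[i],z).round(4))
E
```

```text
top green [395 262  13  13 131] [400.9 268.4] [ 0.526  -0.1903  0.078 ]
top red [437 265  13  13 129] [442.8 271.2] [ 0.5188 -0.3103  0.078 ]
top blue [419 260   9   5  34] [423.1 262.3] [ 0.5427 -0.2525  0.087 ]
top blue [301 281  53  16 561] [326.7 288.6] [0.4657 0.0224 0.087 ]
top yellow [ 301  230   58   56 1184] [330.  258.9] [0.5485 0.0136 0.1   ]
top yellow [327 271   9   1   9] [331. 271.] [0.514  0.0108 0.1   ]
side green [331 288  18  15 219] [339.4 295. ] [ 0.5187 -0.1993  0.078 ]
side red [353 321  21  13 132] [361.3 326.1] [ 0.515  -0.3056  0.078 ]
side blue [ 255  190  101  108 4655] [298.3 256.6] [ 0.4916 -0.0406  0.087 ]
side blue [280 190   2   5   9] [280.4 192.2] [0.566  0.3099 0.087 ]
side blue [357 299   8   8  42] [360.5 302.3] [ 0.5397 -0.2497  0.087 ]
side yellow [272 201  85  53 730] [312.4 225.4] [0.5638 0.0622 0.1   ]
side yellow [317 203   8  11  13] [320.5 207.7] [0.6175 0.146  0.1   ]
```

View pics/a.png

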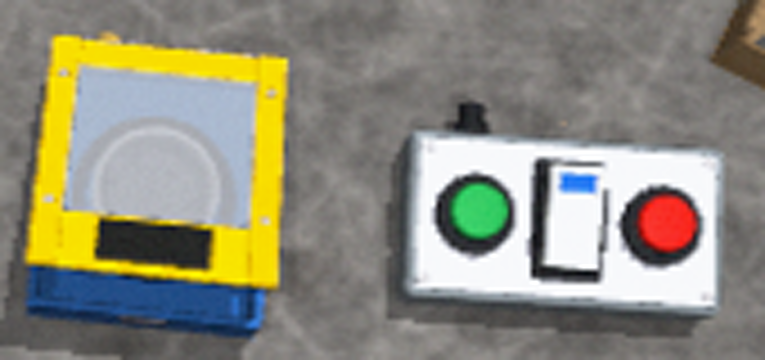

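View pics/b.png

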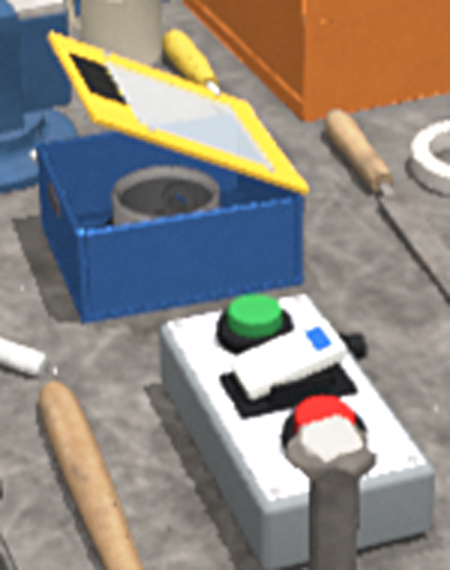

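```bash
python3 - <<'E'
from h import *
from scipy.optimize import least_squares
c=lambda x,y:(x/4.5+295-.4,y/4.5+222-.4)
d=lambda x,y:(x/3+255-.3,y/3+190-.3)
# tri pad
obs=[("top",c(154,242),"pad"),("side",d(97,78),"pad"),("top",c(55,37),"hl"),("top",c(287,60),"hr"),("top",c(27,264),"fl"),("top",c(278,289),"fr"),("side",d(50,33),"fl"),("side",d(306,190),"hr"),("side",d(118,133),"fr")]
L={"pad":(156,0,9),"hl":(0,75,6),"hr":(0,-75,6),"fl":(178,75,6),"fr":(178,-75,6)}
def pt(p,k,th=None):
    x,y,w,t=p; t=t if th is None else th; a,b,h=np.array(L[k])/1e3
    r=a*np.cos(t)-h*np.sin(t); z=.077+a*np.sin(t)+h*np.cos(t)
    X=np.array([np.cos(w),np.sin(w)]);Y=np.array([-X[1],X[0]])
    return np.r_[np.array([x,y])-r*X+b*Y,z]
f=lambda p:np.concatenate([px(n,pt(p,k))-uv for n,uv,k in obs])
s=least_squares(f,[.6,.01,-.1,.6],loss="soft_l1");p=s.x
print(p.round(4));print(f(p).reshape(-1,2).round(1))
for t in (p[3],.5,.4,.3,.2,.1,0): print(round(t,2),pt(p,"pad",t).round(4))
E
```

```text
[ 0.626   0.006  -0.091   0.4851]
[[ 0.3  0.7]
 [ 1.3  0.3]
 [-0.2 -0. ]
 [ 0.  -0.1]
 [ 0.   0.4]
 [ 0.   0.4]
 [ 0.1  0.1]
 [ 2.3 -0.7]
 [-7.1 -5. ]]
0.49 [0.4927 0.0182 0.1577]
0.5 [0.4939 0.0181 0.1597]
0.4 [0.4864 0.0188 0.146 ]
0.3 [0.4802 0.0194 0.1317]
0.2 [0.4755 0.0198 0.1168]
0.1 [0.4723 0.0201 0.1015]
0 [0.4706 0.0202 0.086 ]
```

The fit gives a guard angle of 0.485 rad, tester yaw of -0.09 and the pad at (0.493, 0.018, 0.158). All the sizes check out, apart from one misread corner. Next I shut the fingers and move over the pad.

```bash
python3 steer.py '[[-0.045,0.036,0,0],[-0.045,0.036,0,0],[-0.045,0.036,0,0],[-0.045,0.036,0,0],[-0.045,0.036,0,0]]' 0.0 40; python3 steer.py '[[-0.045,0.036,0,0],[-0.045,0.036,0,0],[-0.045,0.036,0,0],[-0.045,0.036,0,0],[-0.045,0.036,0,0]]'
cat > g.py <<'E'
import sys
from h import *
s=status.state();t=np.array([float(v) for v in sys.argv[1:4]])
print(s["t"],s["eef_pos"].round(4),"F",s["force"].round(2),s["gripper_width"],"rows", (s["eef_rot"].T@(t-s["eef_pos"])).round(4))
E
python3 g.py .490 .018 .18
```

```text
t: 0.72
eef_pos: [0.3556, -0.2458, 0.2311]
eef_rot: [[-0.915, -0.404, -0.0], [-0.404, 0.915, 0.0], [0.0, 0.0, -1.0]]
force: [0.5, -0.4, -0.5]
gripper_width: 0.001
grasp_force: 0.0
t: 1.35
eef_pos: [0.4888, 0.0099, 0.2311]
eef_rot: [[-0.915, -0.404, -0.0], [-0.404, 0.915, -0.0], [0.0, 0.0, -1.0]]
force: [1.2, -0.5, 0.6]
gripper_width: -0.001
grasp_force: 0.0
1.35 [0.4888 0.0099 0.2311] F [ 1.23 -0.53  0.58] -0.0011179589221977431 rows [-0.0044  0.0069  0.0511]
```

```bash
python3 steer.py '[[-0.004,0.007,0.03,0],[0,0,0.03,0],[0.003,0.002,0.015,0],[0.003,0.002,0.014,0],[0.003,0.002,0.014,0]]'; python3 steer.py '[[0.003,0.002,0.014,0],[0.002,0.001,0.012,0],[0.001,0.001,0.01,0],[0.001,0,0.006,0],[0,0,0,0]]';python3 g.py .471 .020 .086
```

```text
t: 1.98
eef_pos: [0.4784, 0.0178, 0.1278]
eef_rot: [[-0.915, -0.404, 0.0], [-0.404, 0.915, 0.0], [-0.0, -0.0, -1.0]]
force: [-1.2, 0.0, 2.0]
gripper_width: 0.001
grasp_force: 0.8
t: 2.6
eef_pos: [0.4707, 0.0189, 0.0862]
eef_rot: [[-0.915, -0.404, 0.0], [-0.404, 0.915, 0.0], [-0.0, 0.0, -1.0]]
force: [0.6, -0.4, -0.1]
gripper_width: -0.0
grasp_force: 0.0
2.6 [0.4707 0.0189 0.0862] F [ 0.55 -0.41 -0.14] -0.0004919350188473348 rows [-0.0007  0.0009  0.0002]
```

```bash
python3 steer.py '[[0,0,0.002,0],[0,0,0.002,0],[0,0,0,0]]'; python3 steer.py '[[0,0,0,0],[0,0,0,0]]'; python3 - <<'E'
from h import *;import cv2
for n in("top","side"):
    im=camrig.read_camera(n)[:,:,::-1]
    cv2.imwrite(f"pics/{n}1.png",im)
a=cv2.resize(cv2.imread("pics/side1.png")[170:390,200:420],None,fx=2.6,fy=2.6);cv2.imwrite("pics/s1.png",a)
E
```

```text
t: 2.98
eef_pos: [0.471, 0.0188, 0.0856]
eef_rot: [[-0.914, -0.405, 0.002], [-0.405, 0.914, -0.0], [-0.002, -0.001, -1.0]]
force: [-13.0, 3.4, 28.3]
gripper_width: -0.0
grasp_force: 14.2
t: 3.22
eef_pos: [0.471, 0.0188, 0.0857]
eef_rot: [[-0.914, -0.405, 0.002], [-0.405, 0.914, 0.0], [-0.002, -0.001, -1.0]]
force: [-12.7, 2.7, 27.7]
gripper_width: -0.001
grasp_force: 14.1
```

View pics/s1.png

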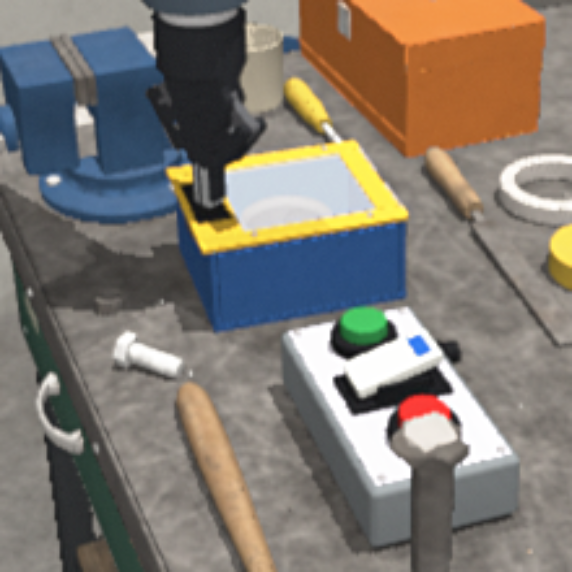

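The side view shows the guard lying level on the box, with 28 N at the stop. I lift off and go to the rocker.

```bash
python3 steer.py '[[0,0,-0.03,0],[0,0,-0.035,0],[0.008,-0.05,0,0],[0.008,-0.055,0,0],[0.008,-0.055,0,0]]'; python3 steer.py '[[0.008,-0.055,0,0],[0.008,-0.055,0,0],[0,0,0,0]]';python3 g.py .5437 -.2516 .087
```

```text
t: 3.95
eef_pos: [0.5138, -0.1388, 0.1473]
eef_rot: [[-0.915, -0.405, 0.001], [-0.405, 0.915, 0.0], [-0.001, -0.0, -1.0]]
force: [1.1, 0.4, -0.3]
gripper_width: 0.004
grasp_force: 0.0
t: 4.32
eef_pos: [0.5431, -0.2477, 0.1459]
eef_rot: [[-0.917, -0.4, -0.001], [-0.4, 0.917, -0.0], [0.001, 0.001, -1.0]]
force: [-1.0, 0.1, 0.4]
gripper_width: 0.002
grasp_force: 0.0
4.325 [ 0.5431 -0.2477  0.1459] F [-0.96  0.13  0.36] 0.002069345966023292 rows [ 0.0009 -0.0038  0.0589]
```

```bash
python3 steer.py '[[-0.001,-0.005,0.03,0],[0,0,0.022,0],[0,0,0.005,0],[0,0,0.005,0],[0,0,0,0]]';python3 g.py .5457 -.2516 .076
```

```text
t: 4.95
eef_pos: [0.5465, -0.2485, 0.0859]
eef_rot: [[-0.915, -0.404, 0.001], [-0.404, 0.915, -0.0], [-0.001, -0.001, -1.0]]
force: [-0.5, -0.2, 0.5]
gripper_width: 0.001
grasp_force: 0.0
4.95 [ 0.5465 -0.2485  0.0859] F [-0.51 -0.15  0.51] 0.0012690615810297934 rows [ 0.002  -0.0025  0.0099]
```

```bash
python3 steer.py '[[0.001,-0.002,0.004,0],[0,0,0.003,0],[0,0,0.002,0],[0,0,0.001,0],[0,0,0,0]]';python3 g.py .5457 -.2516 .076
```

```text
t: 5.58
eef_pos: [0.5474, -0.2512, 0.077]
eef_rot: [[-0.915, -0.405, 0.004], [-0.405, 0.915, -0.001], [-0.003, -0.003, -1.0]]
force: [1.0, 2.3, 8.9]
gripper_width: 0.001
grasp_force: 4.2
5.575 [ 0.5474 -0.2512  0.077 ] F [0.99 2.27 8.93] 0.0010797233324321513 rows [0.0017 0.0003 0.001 ]
```

```bash
python3 steer.py '[[0,0,0.002,0],[0,0,0,0],[0,0,0,0]]';python3 g.py .5457 -.2516 .076;  python3 steer.py '[[0,0,-0.03,0],[0,0,-0.02,0],[-0.005,0.05,0,0],[-0.005,0.012,0,0],[0,0,0,0]]';python3 g.py .526 -.190 .078; python3 - <<'E'
from h import *;import cv2
im=camrig.read_camera("side")[:,:,::-1][240:390,270:420]
cv2.imwrite("pics/s2.png",cv2.resize(im,None,fx=4,fy=4))
E
```

```text
t: 5.95
eef_pos: [0.5475, -0.2513, 0.0766]
eef_rot: [[-0.914, -0.405, 0.005], [-0.405, 0.914, -0.002], [-0.003, -0.004, -1.0]]
force: [-0.8, 4.9, 16.4]
gripper_width: 0.0
grasp_force: 7.9
5.95 [ 0.5475 -0.2513  0.0766] F [-0.82  4.92 16.38] 0.0002934341010258423 rows [0.0017 0.0005 0.0006]
t: 6.58
eef_pos: [0.5295, -0.1896, 0.1229]
eef_rot: [[-0.914, -0.405, -0.002], [-0.405, 0.914, -0.0], [0.001, 0.001, -1.0]]
force: [1.2, -0.1, -0.7]
gripper_width: 0.005
grasp_force: 0.0
6.575 [ 0.5295 -0.1896  0.1229] F [ 1.15 -0.06 -0.66] 0.005163281694131589 rows [0.0033 0.001  0.0449]
```

View pics/s2.png

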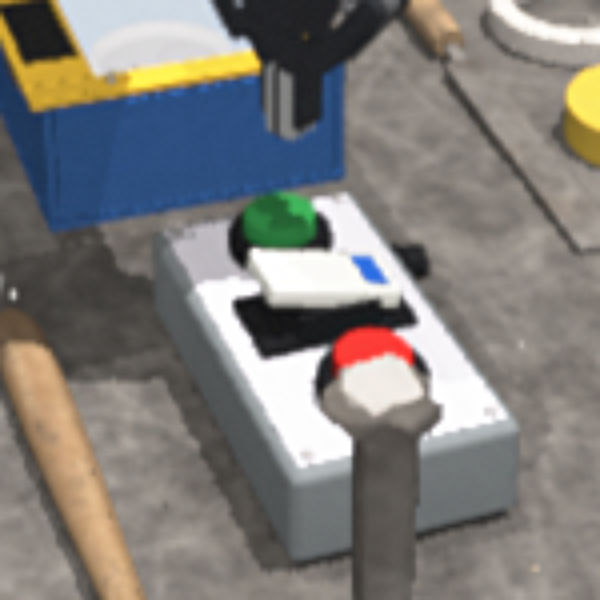

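The marked end is down: the blue mark dropped about 5 px, or about 11 mm, with 16 N at the stop. Now the green button.

```bash
python3 steer.py '[[0.003,0.001,0.02,0],[0,0,0.02,0],[0,0,0.004,0],[0,0,0.004,0],[0,0,0.003,0]]'; python3 steer.py '[[0,0,0.002,0],[0,0,0.001,0],[0,0,0,0],[0,0,0,0]]'; python3 g.py .526 -.190 .071
```

```text
t: 7.25
eef_pos: [0.5269, -0.1912, 0.0729]
eef_rot: [[-0.915, -0.404, 0.0], [-0.404, 0.915, -0.001], [0.0, -0.001, -1.0]]
force: [-2.6, -0.8, 3.8]
gripper_width: -0.003
grasp_force: 2.0
t: 7.75
eef_pos: [0.5269, -0.1912, 0.071]
eef_rot: [[-0.915, -0.404, 0.001], [-0.404, 0.915, -0.002], [-0.0, -0.002, -1.0]]
force: [-4.5, -1.7, 10.6]
gripper_width: 0.002
grasp_force: 5.1
7.75 [ 0.5269 -0.1912  0.071 ] F [-4.54 -1.69 10.63] 0.0018582323831611192 rows [ 0.0004  0.0015 -0.    ]
```

```bash
python3 steer.py '[[0,0,0.001,0],[0,0,0,0],[0,0,0,0],[0,0,0,0]]' | sed -n '1p;2p;4p'; python3 - <<'E'
from h import *;import cv2
a=camrig.read_camera("top")[:,:,::-1][215:345,180:500]
b=camrig.read_camera("side")[:,:,::-1][190:390,220:420]
a=cv2.resize(a,(640,260));b=cv2.resize(b,(340,340))
o=np.zeros((600,640,3),np.uint8);o[:260]=a;o[260:600,:340]=b
cv2.imwrite("pics/f.png",o)
E
```

```text
t: 8.25
eef_pos: [0.527, -0.1913, 0.0709]
force: [-7.3, 0.3, 14.7]
```

View pics/f.png

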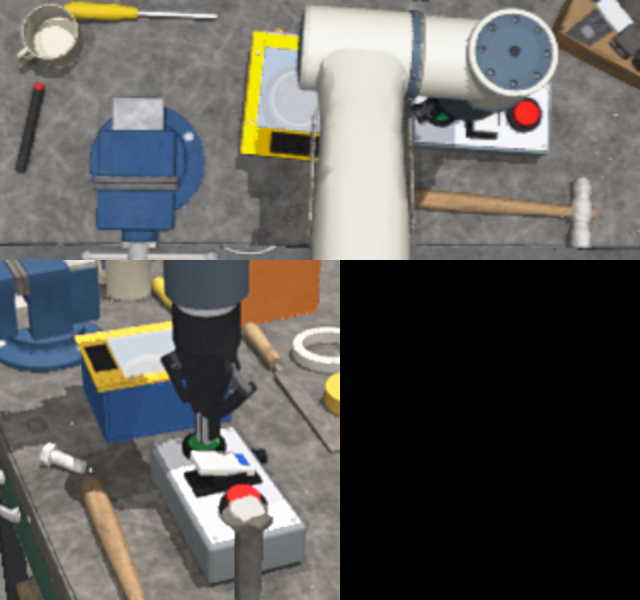

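The final view shows the guard shut, the rocker on, the green button held in, and red and the loose things untouched.

```bash
python3 -c "
from plant import bot, camrig, status
print(bot.hand_in())"
```

```text
the job is handed in; nothing more can be done
None
```

I shut the guard, switched the rocker on and pressed the green button to its stop, in that order, and handed in at about 8.3 s with the button still held at about 15 N; no verdict came back, and the last pictures showed red and the visible loose things untouched.

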